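# Turn over the leaf of the ink colour chart

## Task

On the colour chart with the orange leaf edge, push the leaf up and over its spine with the outside of the fingers, and gently press it down until it lies flat on the far page, away from the robot, then take the hand away. Push only: do not pinch the leaf or force it, and do not lift or shove the stand. Leave the blue chart, the bottle, the timer and the ink cup as they are.

Things in the scene. Friction and masses are not known exactly. Their poses are not given: they have to be found in the camera images.
- stand_orange: Colour chart stand with the orange hinge rod and orange leaf edge: a loose, heavy (about 1.2 kg) grey block 160 (x) x 104 (y) x 34 mm high on rubber feet, standing on the table by its own weight. Origin: centre of its underside; z up; its x axis points from the near page across the spine to the far page, its y axis runs along the spine.
- leaf_orange_hinge (a point): Point on the spine (hinge axis) of the orange chart, half-way along it, 36 mm above the table; axes as stand_orange. The hinge axis runs along y.
- leaf_orange_edge (a point): Middle of the free edge of the orange chart's rigid white leaf (100 mm along the spine, 100 mm from hinge axis to free edge, 4 mm thick, about 60 g, colour discs on both faces, orange strip along the free edge); mid-thickness; turns with the leaf (its y axis stays along the spine). The edge overhangs the block by 20 mm when flat on either side.
- leaf_orange (a joint): Leaf angle: 0 = flat on the near page (stand's -x side), 1.57 = upright, 3.14 = flat on the far page (+x side); stops at 0 and 3.14. It starts a little raised off the near page, at 0.3 to 0.85. The hinge is stiff (about 0.06 N m): the leaf stays wherever it is left and does not fall by itself; 1 to 2 N near the edge turns it.
- stand_blue: Colour chart stand with the blue hinge rod and blue leaf edge: a loose, heavy (about 1.2 kg) grey block 160 (x) x 104 (y) x 34 mm high on rubber feet, standing on the table by its own weight. Origin: centre of its underside; z up; its x axis points from the near page across the spine to the far page, its y axis runs along the spine.
- leaf_blue_hinge (a point): Point on the spine (hinge axis) of the blue chart, half-way along it, 36 mm above the table; axes as stand_blue. The hinge axis runs along y.
- leaf_blue_edge (a point): Middle of the free edge of the blue chart's rigid white leaf (100 mm along the spine, 100 mm from hinge axis to free edge, 4 mm thick, about 60 g, colour discs on both faces, blue strip along the free edge); mid-thickness; turns with the leaf (its y axis stays along the spine). The edge overhangs the block by 20 mm when flat on either side.
- leaf_blue (a joint): Leaf angle: 0 = flat on the near page (stand's -x side), 1.57 = upright, 3.14 = flat on the far page (+x side); stops at 0 and 3.14. It starts a little raised off the near page, at 0.3 to 0.85. The hinge is stiff (about 0.06 N m): the leaf stays wherever it is left and does not fall by itself; 1 to 2 N near the edge turns it.
- bottle: Bystander: loose white bottle with a black cap, 60 mm diameter, 170 mm high. Origin: centre of its underside.
- timer: Bystander: loose white desk timer, 30 (x) x 100 (y) x 66 mm high, to the right of the charts. Origin: centre of its underside.
- ink_cup: Bystander: loose empty black ink cup, 26 mm diameter, 20 mm high, between the two charts. Origin: centre of its underside.

How it is judged:
By the outcome, as a careful person would: the job done as asked, in the order asked, and still so for the second after the job is handed in, with the robot touching nothing.
It also fails if it takes over 42 s, if anything falls off the work surface, if the arm or the gripper's body presses on something with over 40 N, if the wrist force passes 120 N, or if a joint passes its speed limit or range.

## Robot

A 6-joint arm with a two-finger parallel gripper is mounted at the origin on the work surface. World frame = base frame: x ahead of the robot, y to its left, z up, the work surface at z = 0. Lengths are in m, angles in rad, forces in N, time in s.
With the tool pointing down it reaches from about 0.225 to 0.725 m from the base axis. Payload 3.1 kg.
Tool frame: the origin (TCP) lies on the centre line of the jaws, within the pads' length; the fingertips stand 11 mm ahead of it and the grasp point (between the pads) lies 8 mm behind it (manip.finger_overhang is the distance from the TCP to the fingertips, in m); z points along the fingers, y is the direction in which the jaws open and shut (so a half turn about z gives the same grasp; the last joint's range is limited). The gripper opens to 85 mm and grips with 20 to 120 N. Pads are 22 mm wide; open, the fingers measure 114 mm over their backs; the gripper's body (76 mm by 85 mm) begins 54 mm behind the grasp point. The pads swing forward as they close: fully open they stand 13 mm farther back than shut.
Start: joints at [-1.258, 0.048, 0.099, 1.622, 0, 1.443], TCP at [0.224, -0.475, 0.242] pointing down, gripper open.
Joint ranges: [-2.91, 2.91], [-0.99, 1.94], [-1.21, 1.42], [-2.12, 2.29], [-1.49, 1.47], [-3.14, 3.14]. Speed limits (rad/s): [2.79, 2.79, 3.14, 3.14, 3.14, 3.14].

## Interface

Orientations are given as a unit quaternion [w, x, y, z].
In Python, from station import manip gives the robot as it stands.
- The arm moves only by the tool arm_command, never from a script. Its argument "moves" is a list of rows, each an object with "jaw": the opening, from -1 (shut) to 1 (fully open), so that 0 is half open; "dp": the shift along the tool's x, y, z in m, a list of three; "turn": the turn, a rotation vector about the tool's x, y, z in rad, a list of three. In form: [{"jaw": jaw, "dp": [tx, ty, tz], "turn": [ax, ay, az]}, ...]. A call has 1 to 20 rows; each row is the pose to reach, as a shift and turn from the pose commanded when the call began, along the tool's axes at that moment; what a row does not reach only later rows make up. A row lasts 1/10 s, in which the tool goes at most 50 mm and 8.59 degrees, less where a joint would pass 70% of its speed; a pose out of reach is approached as far as the arm can. A call with a gripper value outside its range is refused whole. The fingers move at their own pace and stop on an object; the grip force is fixed at half the most. Time passes only in rows, so rows that repeat a pose let the fingers close. It gives the time, the measured TCP pose, the force and the opening at its end, in the units of the state.
- manip.state(): the state, without advancing time (a new reading comes with each control period).
- manip.grab_frame(name): name is "scene" or "top" or "wrist"; returns a dict with "img" (480x640x3 uint8, blue, green, red), "fx", "fy", "cx", "cy" (pixels), "R" (3x3) and "t" (3): a world point X has camera coordinates R X + t. Camera axes: x right, y down, z forward; pixel columns grow to the right and rows downward; lengths in m; the calibration is good to about 2 mm. A picture is of the moment at which its call begins. There is no depth.
- manip.job_done(): hands the job in, once; it reports no verdict.
The state is a dict: "time_s": time; "joint_pos": joint angles; "qvel": joint speeds; "effort": joint torques, N m; "ee_pos": TCP position; "tool_rot": TCP orientation; "ft_force": force on the tool from outside, world axes, zero at the start; "torque": the same for the moment, N m; "width": opening from 0.0 (shut) to 1.0 (fully open).
Only numpy, scipy, OpenCV 4.12 (cv2) and the standard library are available. Lean on these libraries where they do the work, as an engineer would, in place of code of your own. Each camera call takes 0.05 s, during which the arm holds its last target.

## Working session

There is one attempt and no reset: what is moved stays moved. The work goes in short steps, Python scripts to look and compute and a tool call to move; the robot and the scene stay as the last step left them, time stands still between calls to the robot, and variables do not carry over. Pictures are saved under pics/ and viewed, and the job is handed in when it is done.

Besides the shell and the picture viewer there is one more tool, called after "Emit:" as a command line: name --argument value ..., lists and objects as JSON in quotes. arm_command: Moves the arm, as the interface text tells. Its arguments: {"type":"object","properties":{"moves":{"type":"array"}},"required":["moves"]}

```bash
mkdir -p pics; ls; python3 - <<'E'
from station import manip
import cv2
print(manip.state(), manip.finger_overhang)
for n in("scene","top"):
    f=manip.grab_frame(n); cv2.imwrite(f"pics/{n}0.png",f["img"]); print(n,{k:v for k,v in f.items() if k!="img"})
E
```

```text
pics
{'time_s': 0.0, 'joint_pos': array([-1.25780153e+00,  4.87570569e-02,  9.75761147e-02,  1.62200414e+00,
        6.77699706e-06,  1.44299016e+00]), 'qvel': array([ 0.001598  ,  0.00196091, -0.00060613,  0.00146395,  0.0011925 ,
        0.00136946]), 'effort': array([ 2.26522025e-04, -3.38782918e+01,  3.20014966e+01,  2.03561748e-02,
       -2.02228694e-04, -2.38667774e-06]), 'ee_pos': array([ 0.22380199, -0.4742522 ,  0.24110297]), 'tool_rot': array([-1.18957633e-03,  9.75809279e-01,  2.18620274e-01, -1.07060805e-04]), 'ft_force': array([ 0.45063477,  0.57442366, -0.44818859]), 'torque': array([0.01077427, 0.05374754, 0.00356387]), 'width': 0.998504807410479} 0.011
scene {'fx': 453.9675916990923, 'fy': 453.9675916990923, 'cx': 327.45378046928874, 'cy': 239.99916405062942, 'R': array([[ 0.18624829,  0.98250219, -0.00100509],
       [ 0.72341107, -0.13782569, -0.67652088],
       [-0.66482178,  0.12527377, -0.73642276]]), 't': array([-0.11030126, -0.35483431,  1.35643288])}
top {'fx': 562.3196216652175, 'fy': 562.3196216652175, 'cx': 326.53939849880777, 'cy': 249.56290783647313, 'R': array([[ 0.00955625, -0.99990834, -0.0095913 ],
       [-0.98322707, -0.00764888, -0.18222522],
       [ 0.18213515,  0.01117181, -0.98321004]]), 't': array([-0.00686433,  0.53611772,  1.11023283])}
```

View pics/scene0.png

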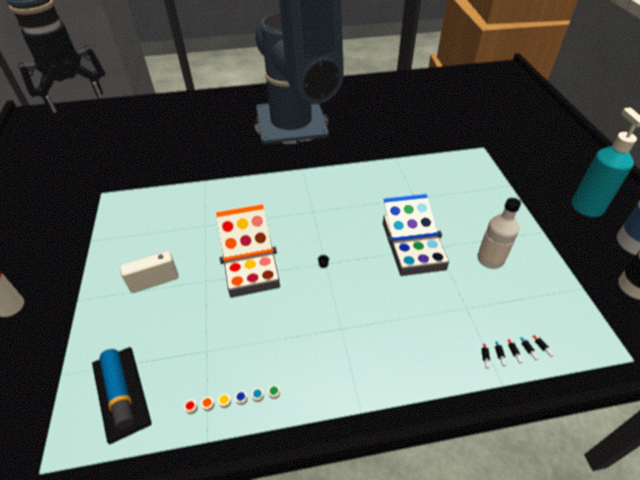

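View pics/top0.png

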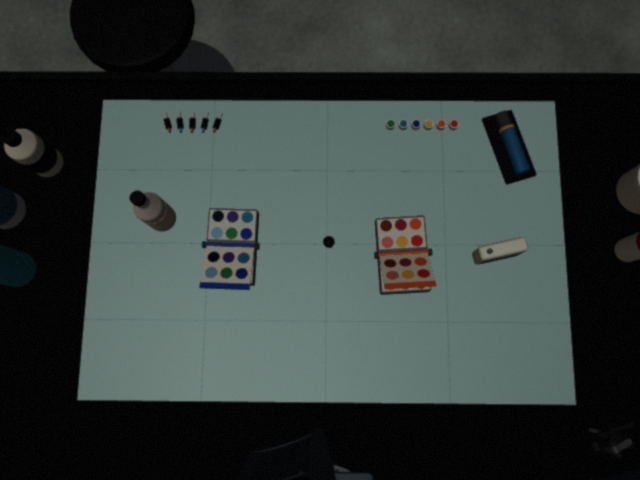

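The orange chart sits at about (405,255) in the top view and (248,250) in the scene view, with its spine along the image row. I'll enlarge both.

```bash
python3 - <<'E'
import cv2,numpy as np
a=cv2.imread("pics/top0.png")[200:305,360:450]; b=cv2.imread("pics/scene0.png")[195:305,205:290]
a=cv2.convertScaleAbs(a,alpha=1.5)
a=cv2.resize(a,None,fx=5,fy=5,interpolation=cv2.INTER_CUBIC); cv2.imwrite("pics/ta.png",a)
b=cv2.resize(b,None,fx=5,fy=5,interpolation=cv2.INTER_CUBIC); cv2.imwrite("pics/sb.png",b)
E
```

```text
(no output)
```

View pics/ta.png

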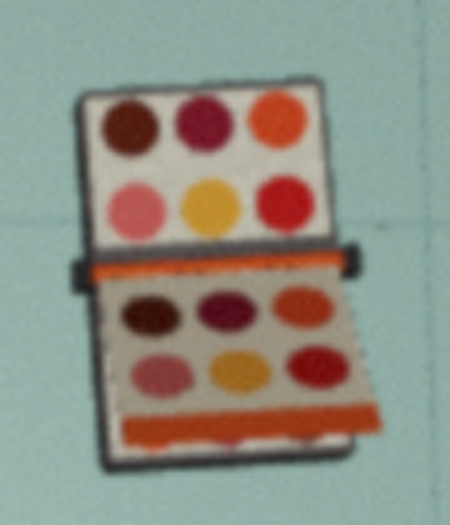

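View pics/sb.png

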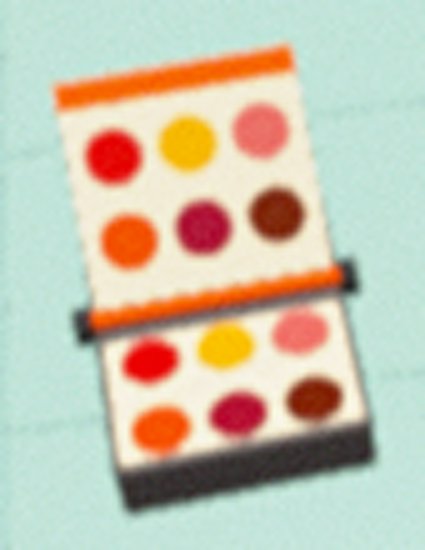

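```bash
cat > h.py <<'E'
import numpy as np
from scipy.optimize import least_squares
def proj(f,X):
    c=np.asarray(X)@f["R"].T+f["t"]
    return np.c_[f["fx"]*c[:,0]/c[:,2]+f["cx"], f["fy"]*c[:,1]/c[:,2]+f["cy"]]
def loc(p,L):
    x,y,w=p; c,s=np.cos(w),np.sin(w); L=np.atleast_2d(L)
    return np.c_[x+c*L[:,0]-s*L[:,1], y+s*L[:,0]+c*L[:,1], L[:,2]]
def edge(th,r=.1,yy=(.05,-.05)):
    return [[-r*np.cos(th),v,.036+r*np.sin(th)] for v in yy]
E
python3 - <<'E'
from h import *
from station import manip
T=manip.grab_frame("top");S=manip.grab_frame("scene")
up=lambda a,o:(np.array(a)+.5)/5-.5+o
tb=up([[80,93],[322,80],[352,455],[105,468]],[360,200]); te=up([[123,445],[382,430]],[360,200])
se=up([[52,85],[290,45]],[205,195]); sb=up([[120,468],[368,422]],[205,195])
def r(q):
    p=q[:3];B=loc(p,[[.08,.052,.034],[.08,-.052,.034],[-.08,-.052,.034],[-.08,.052,.034]])
    E=loc(p,edge(q[3]))
    return np.r_[(proj(T,B)-tb).ravel(),(proj(T,E)-te).ravel(),(proj(S,E)-se[[1,0]]).ravel(),(proj(S,B[:2])-sb[[1,0]]).ravel()]
s=least_squares(r,[.45,-.13,0,.5]);print(s.x);print(s.fun.round(1))
# others
def ray(f,u,z):
    d=f["R"].T@np.array([(u[0]-f["cx"])/f["fx"],(u[1]-f["cy"])/f["fy"],1]);o=-f["R"].T@f["t"];return o+d*(z-o[2])/d[2]
for n,u,z in(("timer",(500,246),.066),("timerL",(474,255),.066),("timerR",(526,242),.066),("cup",(329,241),.02)):print(n,ray(T,u,z))
E
```

```text
[ 0.53194759 -0.16004536  0.06509491  0.67164271]
[-0.9 -0.6 -0.1 -0.8  0.7 -0.4 -0.4 -0.1 -0.3  0.1 -0.8  0.2 -0.5 -0.8
 -0.2 -0.6  0.5 -1.  -1.9  0.2]
timer [ 0.54313434 -0.35409438  0.066     ]
timerL [ 0.52418566 -0.30079716  0.066     ]
timerR [ 0.55180997 -0.40709133  0.066     ]
cup [ 0.56007955 -0.00692269  0.02      ]
```

The fit puts the stand at (0.532, -0.160) with yaw 0.065, and the leaf at about 0.67 rad. I'll shut the gripper, line the tool up with the stand and move to just short of the leaf edge.

Emit:
arm_command --moves '[{"jaw": -1,"dp": [0.027,-0.021,0.0],"turn": [0,0,0.05]},{"jaw": -1,"dp": [0.055,-0.042,0.0],"turn": [0,0,0.1]},{"jaw": -1,"dp": [0.082,-0.062,0.01],"turn": [0,0,0.15]},{"jaw": -1,"dp": [0.109,-0.083,0.02],"turn": [0,0,0.2]},{"jaw": -1,"dp": [0.137,-0.104,0.03],"turn": [0,0,0.25]},{"jaw": -1,"dp": [0.164,-0.125,0.04],"turn": [0,0,0.3]},{"jaw": -1,"dp": [0.191,-0.146,0.05],"turn": [0,0,0.35]},{"jaw": -1,"dp": [0.218,-0.166,0.07],"turn": [0,0,0.376]},{"jaw": -1,"dp": [0.246,-0.187,0.08],"turn": [0,0,0.376]},{"jaw": -1,"dp": [0.273,-0.208,0.091],"turn": [0,0,0.376]},{"jaw": -1,"dp": [0.273,-0.208,0.091],"turn": [0,0,0.376]},{"jaw": -1,"dp": [0.273,-0.208,0.091],"turn": [0,0,0.376]},{"jaw": -1,"dp": [0.273,-0.208,0.091],"turn": [0,0,0.376]}]'

```text
time_s: 1.5
ee_pos: [0.3821, -0.1709, 0.1516]
tool_rot: [0.0, 0.999, 0.032, 0.0]
ft_force: [0.1, -0.4, -0.2]
width: -0.004
```

```bash
python3 - <<'E'
from h import *
from station import manip
import cv2
from scipy.spatial.transform import Rotation as Ro
s=manip.state();print(s)
w=.065
d=s["ee_pos"]-[.532,-.160,0];c,sn=np.cos(w),np.sin(w)
print("local",d[0]*c+d[1]*sn,-d[0]*sn+d[1]*c,d[2]);q=s["tool_rot"];print(Ro.from_quat(q,scalar_first=True).as_matrix().round(3))
for n in("scene","wrist"): cv2.imwrite(f"pics/{n}1.png",manip.grab_frame(n)["img"])
X0=d[0]*c+d[1]*sn;Z0=d[2]
for th in np.arange(.65,3.15,.1):
    if th<1.3: X=-.1*np.cos(th)-.013; Zt=.036+.1*np.sin(th)-.025
    else: r=.075;X=-r*np.cos(th)-.002*np.sin(th)-.011; Zt=.036+r*np.sin(th)-.002*np.cos(th)
    print(round(th,2),"tcp local",round(X,3),round(Zt+.011,3),"dx,dz",round(X-X0,3),round(-(Zt+.011-Z0),3))
E
```

```text
{'time_s': 1.5, 'joint_pos': array([-5.80774478e-01, -2.35047372e-01, -3.43501873e-01,  1.46172210e+00,
       -4.81931781e-04,  2.49666878e+00]), 'qvel': array([-0.0168951 ,  0.00104459,  0.00869248,  0.00075361,  0.00022101,
        0.00209611]), 'effort': array([ 4.79143560e-01, -2.30298132e+01,  3.17941439e+01,  2.96261336e-02,
        2.27094151e-02, -1.99769718e-03]), 'ee_pos': array([ 0.38208846, -0.17091058,  0.15164722]), 'tool_rot': array([3.75347935e-04, 9.99485576e-01, 3.20691207e-02, 1.14870257e-04]), 'ft_force': array([ 0.12048149, -0.39418972, -0.17337574]), 'torque': array([-0.02577884, -0.04888612, -0.01742235]), 'width': -0.004259579377859607}
local -0.15030365207926882 -0.0011501523432664185 0.15164721681763355
[[ 0.998  0.064  0.   ]
 [ 0.064 -0.998 -0.001]
 [ 0.     0.001 -1.   ]]
0.65 tcp local -0.093 0.083 dx,dz 0.058 0.069
0.75 tcp local -0.086 0.09 dx,dz 0.064 0.061
0.85 tcp local -0.079 0.097 dx,dz 0.071 0.055
0.95 tcp local -0.071 0.103 dx,dz 0.079 0.048
1.05 tcp local -0.063 0.109 dx,dz 0.088 0.043
1.15 tcp local -0.054 0.113 dx,dz 0.096 0.038
1.25 tcp local -0.045 0.117 dx,dz 0.106 0.035
1.35 tcp local -0.029 0.12 dx,dz 0.121 0.032
1.45 tcp local -0.022 0.121 dx,dz 0.128 0.03
1.55 tcp local -0.015 0.122 dx,dz 0.136 0.03
1.65 tcp local -0.007 0.122 dx,dz 0.143 0.03
1.75 tcp local 0.0 0.121 dx,dz 0.151 0.03
1.85 tcp local 0.008 0.12 dx,dz 0.158 0.032
1.95 tcp local 0.015 0.117 dx,dz 0.165 0.034
2.05 tcp local 0.022 0.114 dx,dz 0.172 0.037
2.15 tcp local 0.028 0.111 dx,dz 0.179 0.041
2.25 tcp local 0.035 0.107 dx,dz 0.185 0.045
2.35 tcp local 0.04 0.102 dx,dz 0.191 0.05
2.45 tcp local 0.045 0.096 dx,dz 0.196 0.055
2.55 tcp local 0.05 0.09 dx,dz 0.2 0.061
2.65 tcp local 0.054 0.084 dx,dz 0.204 0.067
2.75 tcp local 0.058 0.077 dx,dz 0.208 0.074
2.85 tcp local 0.06 0.07 dx,dz 0.211 0.081
2.95 tcp local 0.062 0.063 dx,dz 0.213 0.088
3.05 tcp local 0.064 0.056 dx,dz 0.214 0.096
```

Emit:
arm_command --moves '[{"jaw": -1,"dp": [0.01,0,0.025],"turn": [0,0,0]},{"jaw": -1,"dp": [0.02,0,0.05],"turn": [0,0,0]},{"jaw": -1,"dp": [0.03,0,0.065],"turn": [0,0,0]},{"jaw": -1,"dp": [0.04,0,0.068],"turn": [0,0,0]},{"jaw": -1,"dp": [0.05,0,0.068],"turn": [0,0,0]},{"jaw": -1,"dp": [0.056,0,0.068],"turn": [0,0,0]},{"jaw": -1,"dp": [0.06,0,0.065],"turn": [0,0,0]},{"jaw": -1,"dp": [0.064,0,0.061],"turn": [0,0,0]},{"jaw": -1,"dp": [0.071,0,0.055],"turn": [0,0,0]},{"jaw": -1,"dp": [0.079,0,0.048],"turn": [0,0,0]},{"jaw": -1,"dp": [0.088,0,0.043],"turn": [0,0,0]},{"jaw": -1,"dp": [0.096,0,0.038],"turn": [0,0,0]}]'

```text
time_s: 2.8
ee_pos: [0.4794, -0.1641, 0.1144]
tool_rot: [0.0, 0.999, 0.032, 0.001]
ft_force: [-1.0, -1.5, 0.4]
width: -0.001
```

```bash
python3 - <<'E'
from station import manip
import cv2,numpy as np
s=manip.state();print(s["ee_pos"],s["ft_force"])
a=manip.grab_frame("scene")["img"][170:310,190:330];b=manip.grab_frame("top")["img"][190:310,350:450];b=cv2.convertScaleAbs(b,alpha=1.5)
cv2.imwrite("pics/c2.png",np.hstack([cv2.resize(a,(400,400)),cv2.resize(b,(333,400))]))
E
```

```text
[ 0.4794049  -0.16409894  0.11438443] [-1.03560576 -1.47466195  0.40035688]
```

View pics/c2.png

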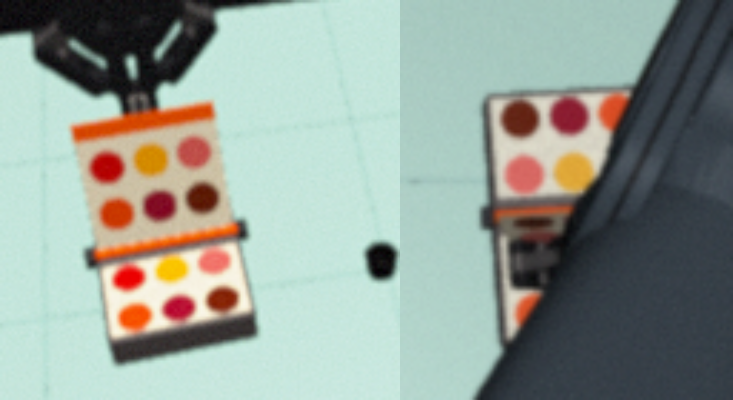

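The leaf is rising with light force and the stand hasn't moved. I'll carry on over the spine.

Emit:
arm_command --moves '[{"jaw": -1,"dp": [0.01,0,-0.003],"turn": [0,0,0]},{"jaw": -1,"dp": [0.018,0,-0.005],"turn": [0,0,0]},{"jaw": -1,"dp": [0.025,0,-0.007],"turn": [0,0,0]},{"jaw": -1,"dp": [0.032,0,-0.008],"turn": [0,0,0]},{"jaw": -1,"dp": [0.04,0,-0.008],"turn": [0,0,0]},{"jaw": -1,"dp": [0.047,0,-0.008],"turn": [0,0,0]},{"jaw": -1,"dp": [0.055,0,-0.008],"turn": [0,0,0]},{"jaw": -1,"dp": [0.062,0,-0.006],"turn": [0,0,0]},{"jaw": -1,"dp": [0.069,0,-0.004],"turn": [0,0,0]},{"jaw": -1,"dp": [0.076,0,-0.001],"turn": [0,0,0]},{"jaw": -1,"dp": [0.083,0,0.003],"turn": [0,0,0]},{"jaw": -1,"dp": [0.089,0,0.007],"turn": [0,0,0]},{"jaw": -1,"dp": [0.095,0,0.012],"turn": [0,0,0]},{"jaw": -1,"dp": [0.1,0,0.017],"turn": [0,0,0]}]'

```text
time_s: 4.3
ee_pos: [0.5783, -0.1575, 0.0958]
tool_rot: [0.0, 0.999, 0.032, 0.0]
ft_force: [0.0, 0.3, 1.1]
width: -0.003
```

```bash
python3 - <<'E'
from station import manip
import cv2,numpy as np
s=manip.state();print(s["ee_pos"],s["ft_force"])
a=manip.grab_frame("scene")["img"][150:310,190:350];b=manip.grab_frame("top")["img"][190:310,350:450];b=cv2.convertScaleAbs(b,alpha=1.5)
cv2.imwrite("pics/c3.png",np.hstack([cv2.resize(a,(440,440)),cv2.resize(b,(333,440))]))
E
```

```text
[ 0.57829939 -0.1575098   0.09583436] [0.00730744 0.30455419 1.12627741]
```

View pics/c3.png

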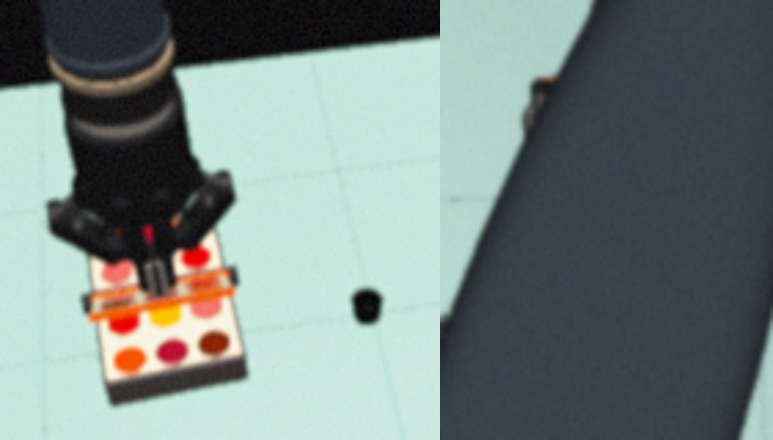

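The leaf is over the spine, seen nearly edge-on in the scene view at about rows 270–320 of the crop. Next I'll bring it down to just short of flat.

Emit:
arm_command --moves '[{"jaw": -1,"dp": [0.004,0,0.006],"turn": [0,0,0]},{"jaw": -1,"dp": [0.008,0,0.012],"turn": [0,0,0]},{"jaw": -1,"dp": [0.011,0,0.018],"turn": [0,0,0]},{"jaw": -1,"dp": [0.014,0,0.024],"turn": [0,0,0]},{"jaw": -1,"dp": [0.016,0,0.03],"turn": [0,0,0]},{"jaw": -1,"dp": [0.017,0,0.035],"turn": [0,0,0]},{"jaw": -1,"dp": [0.018,0,0.039],"turn": [0,0,0]},{"jaw": -1,"dp": [0.018,0,0.042],"turn": [0,0,0]},{"jaw": -1,"dp": [0.018,0,0.044],"turn": [0,0,0]},{"jaw": -1,"dp": [0.018,0,0.044],"turn": [0,0,0]}]'

```text
time_s: 5.4
ee_pos: [0.5954, -0.1563, 0.052]
tool_rot: [-0.0, 0.999, 0.032, -0.0]
ft_force: [0.2, 0.3, -0.2]
width: 0.003
```

Emit:
arm_command --moves '[{"jaw": -1,"dp": [0,0,0.001],"turn": [0,0,0]},{"jaw": -1,"dp": [0,0,0.002],"turn": [0,0,0]},{"jaw": -1,"dp": [0,0,0.003],"turn": [0,0,0]},{"jaw": -1,"dp": [0,0,0.003],"turn": [0,0,0]},{"jaw": -1,"dp": [0,0,0.003],"turn": [0,0,0]}]'

```text
time_s: 5.9
ee_pos: [0.5956, -0.1564, 0.0493]
tool_rot: [0.0, 0.999, 0.032, -0.0]
ft_force: [-1.3, -0.1, 0.1]
width: 0.001
```

Emit:
arm_command --moves '[{"jaw": -1,"dp": [0,0,0.0005],"turn": [0,0,0]},{"jaw": -1,"dp": [0,0,0.001],"turn": [0,0,0]},{"jaw": -1,"dp": [0,0,0.001],"turn": [0,0,0]},{"jaw": -1,"dp": [0,0,0.001],"turn": [0,0,0]}]'

```text
time_s: 6.3
ee_pos: [0.5958, -0.1564, 0.0491]
tool_rot: [0.0, 0.999, 0.032, 0.0]
ft_force: [-2.6, -0.3, 4.2]
width: -0.005
```

```bash
python3 - <<'E'
from station import manip
import cv2,numpy as np
a=manip.grab_frame("scene")["img"][190:310,190:310]
s=manip.state();print(s["ee_pos"],s["ft_force"])
cv2.imwrite("pics/c4.png",cv2.resize(a,(580,580),interpolation=cv2.INTER_CUBIC))
E
```

```text
[ 0.59570436 -0.15640954  0.0490156 ] [-2.32986289  0.81312892  5.00340138]
```

View pics/c4.png

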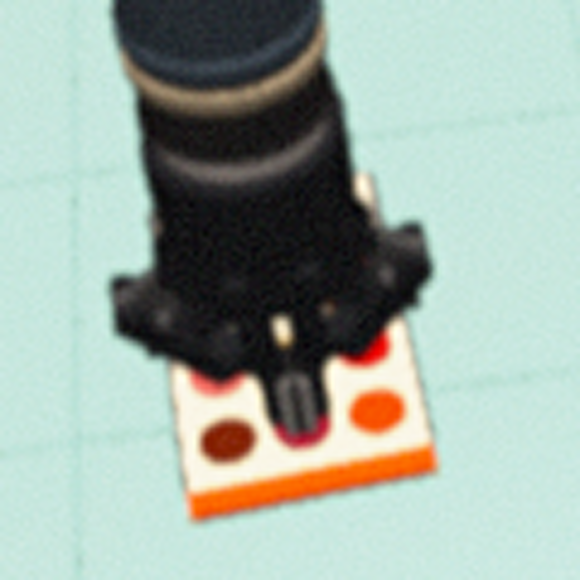

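The leaf is on its stop: it resists with 5 N at exactly the flat height, against the roughly 0.8 N needed to turn it. Lifting off straight up.

Emit:
arm_command --moves '[{"jaw": -1,"dp": [0,0,-0.003],"turn": [0,0,0]},{"jaw": -1,"dp": [0,0,-0.01],"turn": [0,0,0]},{"jaw": -1,"dp": [0,0,-0.03],"turn": [0,0,0]},{"jaw": -1,"dp": [0,0,-0.06],"turn": [0,0,0]},{"jaw": -1,"dp": [0,0,-0.1],"turn": [0,0,0]},{"jaw": -1,"dp": [0,0,-0.14],"turn": [0,0,0]},{"jaw": -1,"dp": [-0.04,0,-0.16],"turn": [0,0,0]},{"jaw": -1,"dp": [-0.09,0,-0.16],"turn": [0,0,0]},{"jaw": -1,"dp": [-0.14,0,-0.16],"turn": [0,0,0]},{"jaw": -1,"dp": [-0.19,0,-0.16],"turn": [0,0,0]},{"jaw": -1,"dp": [-0.24,0,-0.16],"turn": [0,0,0]},{"jaw": -1,"dp": [-0.27,0,-0.16],"turn": [0,0,0]},{"jaw": -1,"dp": [-0.27,0,-0.16],"turn": [0,0,0]}]'

```text
time_s: 7.65
ee_pos: [0.3237, -0.1738, 0.2087]
tool_rot: [0.0, 1.0, 0.031, 0.0]
ft_force: [-0.0, -0.9, -0.6]
width: -0.0
```

```bash
python3 - <<'E'
from h import *
from station import manip
import cv2
s=manip.state();print(s["ee_pos"],s["ft_force"])
S=manip.grab_frame("scene");T=manip.grab_frame("top")
cv2.imwrite("pics/s5.png",S["img"])
a=S["img"][195:315,205:305];b=cv2.convertScaleAbs(T["img"][195:315,360:460],alpha=1.5)
cv2.imwrite("pics/c5.png",np.hstack([cv2.resize(v,None,fx=4,fy=4,interpolation=cv2.INTER_CUBIC) for v in(a,b)]))
p=[.53195,-.16,.0651]
for th in(3.14,3.04,2.9):
    E=loc(p,edge(th)); print(th,(proj(S,E)-[205,195])*4, (proj(T,E)-[360,195])*4+[400,0])
E
```

```text
[ 0.32369539 -0.17378109  0.20870592] [-0.01971975 -0.92539739 -0.55186513]
3.14 [[297.78223864 361.04992878]
 [ 94.80229393 402.50039914]] [[460.00919057  52.35155804]
 [649.02033611  41.69672419]]
3.04 [[295.98976286 347.97704299]
 [ 91.34865412 389.50836189]] [[461.51152853  48.44918904]
 [652.11228374  37.70497356]]
2.9 [[292.85131392 326.94204247]
 [ 86.12189962 368.47638365]] [[463.85963333  46.08636652]
 [656.75033478  35.21320036]]
```

View pics/c5.png

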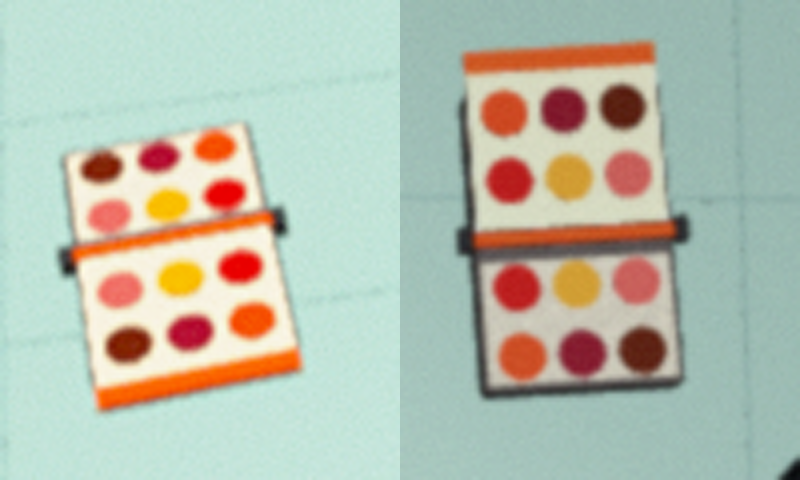

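View pics/s5.png

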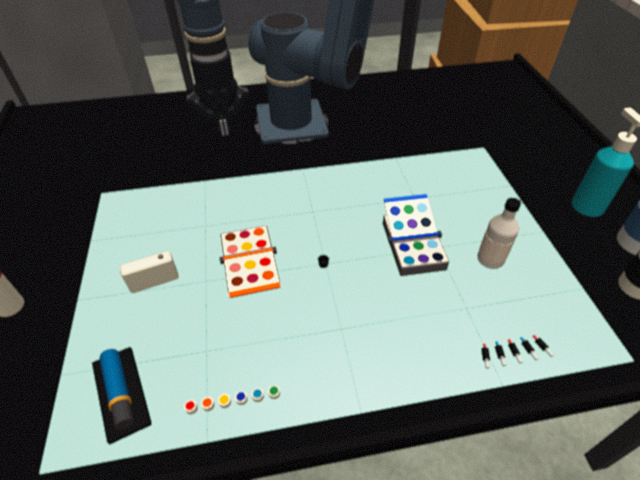

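The edge corners are at (98,410) and (301,370) in the scene crop, which matches 3.14 rad rather than anything raised. The stand and the other objects are in place.

```bash
python3 -c "
from station import manip
print(manip.job_done())"
```

```text
the job is handed in; nothing more can be done
None
```

The orange leaf now lies flat on the far page, and the job is handed in at about 7.7 s of the 42 s allowed. I pushed it up and over the spine with the outside of the shut fingers, pressed it down with about 5 N, then lifted the hand straight up and drew it back.

- **Leaf:** in the last pictures its free edge in the scene view is 7–10 crop pixels (about 2 image pixels) beyond where a flat leaf would show. In the top view the edge was up to about 8 crop pixels off the flat prediction, which does not separate flat from slightly raised. The 5 N resistance at exactly the flat height also says it is down.
- **Stand:** it showed no visible shift.
- **Other objects:** the blue chart, bottle, timer and ink cup look unchanged in the scene view. I judged this by eye and did not measure it.
- **Forces:** the readings at the ends of my moves never passed about 6 N, and the hand is clear of everything.

No check failed.

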